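Rock the seesaw gate and send the ball down the other chute

ROBOT

A 6-joint arm with a two-finger parallel gripper is mounted at the origin on the work surface. World frame = base frame: x ahead of the robot, y to its left, z up, the work surface at z = 0. Lengths are in m, angles in rad, forces in N, time in s.
With the tool pointing down it reaches from about 0.375 to 0.9 m from the base axis. Payload 3.1 kg.
Tool frame: the origin (TCP) lies midway between the tips of the shut fingers; the grasp point (between the pads) lies 19 mm behind it (grip_point_offset is the distance from the TCP to the grasp point, in m); z points along the fingers, y is the line along which they close (so a half turn about z gives the same grasp; the last joint's range is limited). The gripper opens to 87 mm and grips with 3 to 60 N. Pads are 19 mm wide; open, the fingers measure 117 mm over their backs; the gripper's body (75 mm by 190 mm) begins 51 mm behind the grasp point.
Start: joints at [1.117, 0.527, 1.433, -0, 1.181, -0.178], TCP at [0.17, 0.602, 0.223] pointing down, gripper open.
Joint ranges: [-3.08, 3.08], [-0.75, 2.2], [0.22, 2.44], [-1.43, 4.57], [0, 2.65], [-2.85, 2.85]. Speed limits (rad/s): [2.79, 2.79, 3.14, 3.14, 3.14, 3.14].

INTERFACE

Orientations are given as [roll, pitch, yaw] about the fixed x, y, z axes, in that order (R = Rz(yaw) Ry(pitch) Rx(roll)).
In Python, from station import read_state, capture, sign_off, grip_point_offset gives the robot as it stands. The module is installed in compiled form; this text tells all that it offers.
- The arm moves only by the shell command python3 -m inch 'ROWS'. ROWS is JSON, a list of rows, each a list of 5 numbers: the closure in counts, from 0 (fully open) to 255 (shut), then the shift along the tool's x, y, z normalised to -1 to 1, where 1 is 20 mm, then the turn about the tool's z normalised to -1 to 1, where 1 is 60 degrees. A call has 1 to 5 rows; each row shifts and turns the commanded pose from where the row before left it, along the tool's axes as they then stand; what a row does not reach is not made up. A row lasts 1/10 s, in which the tool goes at most 50 mm and 8.59 degrees, less where a joint would pass 70% of its speed; a pose out of reach is approached as far as the arm can. A call with a number of a shift or a turn outside -1 to 1 is refused whole. A call with a gripper value outside its range is refused whole. The fingers move at their own pace and stop on an object; the grip force is fixed at half the most. Time passes only in rows, so rows that do not move let the fingers close. It gives the time, the measured TCP pose, the force, the opening and the grip force at its end, in the units of the state.
- read_state(): the state, without advancing time (a new reading comes with each control period).
- capture(name): name is "scene" or "side" or "wrist"; returns a dict with "frame" (384x512x3 uint8, red, green, blue), "K" (3x3 intrinsics, pixels), "world_to_cam" (4x4, takes a point from world to camera coordinates). Camera axes: x right, y down, z forward; pixel columns grow to the right and rows downward; lengths in m; the calibration is good to about 2 mm. A picture is of the moment at which its call begins. There is no depth.
- sign_off(): hands the job in; it is judged then, once.
The state is a dict: "t": time; "q": joint angles; "joint_vel": joint speeds; "joint_torque": joint torques, N m; "eef_pos": TCP position; "ee_rot": TCP orientation; "force": force on the tool from outside, world axes, zero at the start; "torque": the same for the moment, N m; "gripper_width": finger opening in m; "finger_force": force on a finger pad.
Only numpy, scipy, OpenCV 4.12 (cv2) and the standard library are available. Lean on these libraries where they do the work, as an engineer would, in place of code of your own. Each camera call takes 0.05 s, during which the arm holds its last target. There are 200 camera calls.

TASK

The seesaw gate of the wooden ball sorter is tipped towards one of its two chutes. With a fingertip, press down the gate's raised end so that it rocks over its pivot and stays tipped towards the other chute; then push the waiting wooden ball off its perch at the head of the feed track with a fingertip, so that it rolls down the track, over the gate and into the tray on that other side. Do not pick up or carry the ball, and leave the other things on the bench where they are.

Things in the scene. Friction and masses are not known exactly. Their poses are not given: they have to be found in the camera images.
- sorter: Wooden ball sorter fixed to the bench; place and yaw vary. Origin on the bench surface; +x runs from the gate back up the feed track to the ball's perch (roughly away from the robot), +y left, z up. Sorter numbers below: mm in this frame. A feed track along y = 0 leads from the perch towards -x to the gate; from the gate's ends (y +100, -100) walled chutes slope out to two open trays.
- crest (a point): Crest of the feed track's floor, at sorter x 75, y 0, z 186. Towards -x the floor falls 8 degrees, ending at x -22, z 172 above the gate's middle: a ball past the crest rolls on by itself. Track 46 wide inside, 58 outside; side rails stand 12 above the floor (top z 198 at the crest, 194 at the perch's end).
- perch_stop (a point): Top middle of the low stop board at the far end of the perch, sorter x 123, y 0, z 192 (board x 120 to 126). The perch is the floor from the crest (x 75) back to this board, falling gently (5 degrees) towards it, so the ball waits against the board until pushed some 30 towards -x over the crest. Nothing stands over or close beyond the board; low things may lie on the bench there.
- gate (a joint): Tilt of the seesaw gate, rad, stops at -0.26 and +0.26. Positive: left (+y) end up, a ball runs to the right (-y) tray; negative: right end up, a ball runs to the left tray. Top-heavy, no spring: it rests at either stop and, once pushed past level (0), falls to the other stop by itself. Under 1 N on a tab moves it.
- gate_mid (a point): Middle of the gate's trough floor, 12 above the pivot, an axis along sorter x at x -55, y 0, z 145. Axes turn with the gate. Wooden trough 200 long (y), 50 wide inside; its wall on the robot's side is 48 high (top about z 205) and bears a small steel weight on its outside.
- left_tab (a point): Centre of the top face of the flat wooden thumb tab at the gate's left (+y) end, on the feed-track side; it moves with the gate. Tab 38 (x) by 40 (y) by 10 thick, at sorter x -3, 80 from the pivot along the gate. Top at z 187 when raised, 146 when down. A fingertip presses it from above.
- right_tab (a point): The same for the tab at the gate's right (-y) end.
- ball_center (a point): Centre of the waiting turned dark wooden ball, 40 in diameter, about 24 g, on the perch at about sorter x 103, y 0, z 203. Rails and stop board reach only to about 9 below its centre, so a fingertip can push it at centre height from beyond the stop board.
- left_tray (a point): Centre of the inner floor of the left (+y) tray, sorter x -55, y 245, z 16. Inside 106 (x) by 120 (y); walls up to z 72, outer end wall z 112.
- right_tray (a point): The same for the right (-y) tray, sorter x -55, y -245, z 16.
- clamp: Bystander: steel bar clamp, 330 long (x), 60 high, squeezing two glued maple halves; origin under its middle. Leave alone.
- mallet: Bystander: cherry mallet lying down, 270 long, 64 high, head at +x; origin under it. Leave alone.
- calipers: Bystander: chromed calipers lying flat, 210 long, 9 high; origin under the beam. Leave alone.
- top: Bystander: pink lacquered spinning top stood on its flat head, 58 wide, 80 high; origin under it. Leave alone.
- punch: Bystander: stubby steel center punch lying down, 72 long, 12 high. Leave alone.
- blank: Bystander: upright wooden cylinder, 52 wide, 70 high. Leave alone.
- wax: Bystander: amber wax jar, 60 wide, 60 high. Leave alone.
- ball: The same ball as a body (its origin turns with it as it rolls; use ball_center for its place).
There are look-alikes about, which are no part of the job. Leave any pink, red or yellow look-alike of the ball alone.

How it is judged:
By the outcome, as a careful person would: the job done as asked, in the order asked, and still so for the second after the job is handed in, with the robot touching nothing.
It also fails if it takes over 38 s, if anything falls off the work surface, if the arm or the gripper's body presses on something with over 40 N, if the wrist force passes 120 N, or if a joint passes its speed limit or range.

## Working session

There is one attempt and no reset: what is moved stays moved. The work goes in short steps, Python scripts to look and compute and a shell command to move; the robot and the scene stay as the last step left them, time stands still between calls to the robot, and variables do not carry over. Pictures are saved under pics/ and viewed, at most 10 in all, crops included, and the job is handed in when it is done.

```bash
mkdir -p pics; python3 - <<'E'
from station import *
import cv2
s=read_state();print({k:s[k] for k in('t','eef_pos','ee_rot','gripper_width')},grip_point_offset)
for n in("scene","side"):
    c=capture(n);cv2.imwrite(f"pics/{n}0.png",cv2.resize(c["frame"][:,:,::-1],(800,600)));print(n,c["K"].tolist(),c["world_to_cam"].round(4).tolist())
E
```

```text
{'t': 0.0, 'eef_pos': array([0.16926269, 0.6008917 , 0.22154482]), 'ee_rot': array([-3.13946807e+00, -3.70980154e-04,  2.86676413e+00]), 'gripper_width': 0.08698999679587627} 0.0187
scene [[425.47826928667376, 0.0, 250.9689610684999], [0.0, 425.47826928667376, 201.57530000246499], [0.0, 0.0, 1.0]] [[-0.8081, 0.5888, -0.0141, 0.409], [0.5078, 0.6844, -0.5233, -0.2984], [-0.2985, -0.43, -0.8521, 1.4797], [0.0, 0.0, 0.0, 1.0]]
side [[395.4876036814055, 0.0, 254.52884725661596], [0.0, 395.4876036814055, 187.24408779016656], [0.0, 0.0, 1.0]] [[0.8002, -0.5998, -0.0, -0.3915], [-0.4323, -0.5767, -0.6932, 0.3832], [0.4158, 0.5547, -0.7207, 0.7843], [0.0, 0.0, 0.0, 1.0]]
```

View pics/scene0.png

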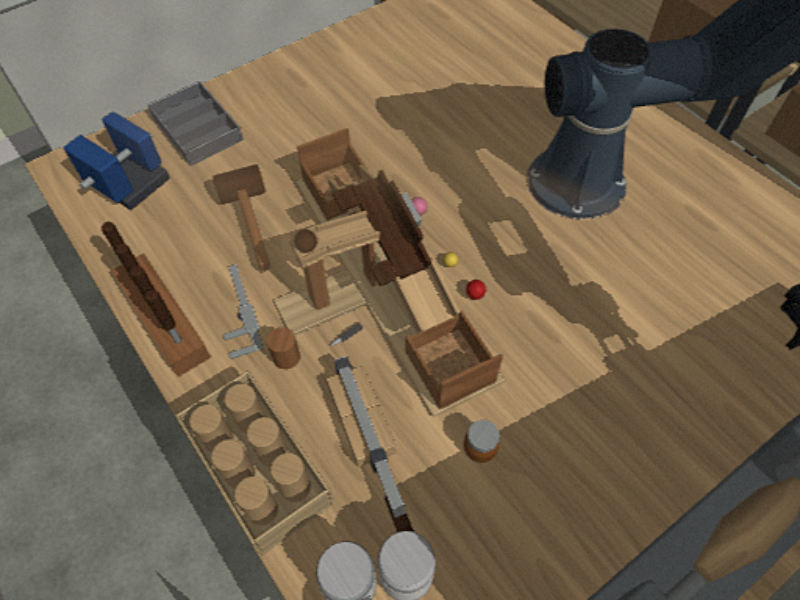

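View pics/side0.png

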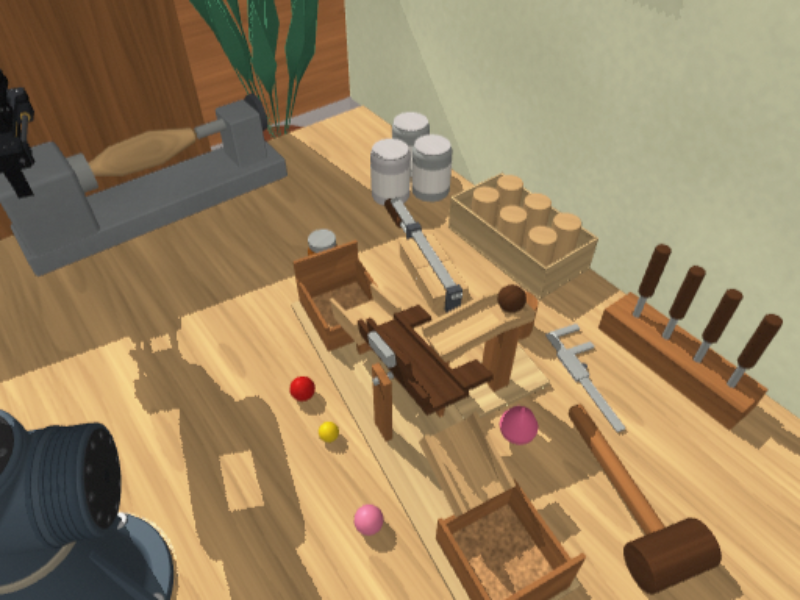

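Candidates for the ball: dark ball on the perch at scene (305,240) / side (512,298), and the red (476,289), yellow (451,259) and pink (419,206) balls on the bench. I choose the dark one on the perch. Next I fit the sorter pose and overlay both gate hypotheses on close crops.

```bash
cat > h.py <<'E'
import numpy as np, cv2
from scipy.optimize import least_squares
from station import *
def proj(c,P):
    P=np.atleast_2d(P);X=P@c["world_to_cam"][:3,:3].T+c["world_to_cam"][:3,3];u=X@np.array(c["K"]).T
    return u[:,:2]/u[:,2:]
def S(p,P):  # sorter mm -> world m
    P=np.atleast_2d(P)/1000.;c,s=np.cos(p[2]),np.sin(p[2])
    return np.c_[p[0]+c*P[:,0]-s*P[:,1],p[1]+s*P[:,0]+c*P[:,1],P[:,2]]
def tool(p,target_mm,st):
    "world delta to sorter target, in tool-axis units of 20mm"
    from scipy.spatial.transform import Rotation as R
    return R.from_euler('xyz',st["ee_rot"]).as_matrix().T@(S(p,target_mm)[0]-st["eef_pos"])/0.02
E
python3 - <<'E'
from h import *
C={n:capture(n) for n in("scene","side")}
obs=[("scene",(103,0,203),(305,240)),("side",(103,0,203),(512,298)),("side",(-55,309,112),(325,253)),("scene",(-55,-309,112),(322,139))]
f=lambda p:np.concatenate([proj(C[n],S(p,P))[0]-np.array(o)*.64 for n,P,o in obs])
r=least_squares(f,[.5,.2,0.]);p=r.x;print(p,r.fun.round(1));np.save("p.npy",p)
print("ball",S(p,(103,0,203)))
out=[]
for n,(cx,cy) in(("scene",(220,150)),("side",(285,215))):
    k=4;im=C[n]["frame"][:,:,::-1].copy();x0,y0=cx-50,cy-60
    im=cv2.resize(im[y0:y0+120,x0:x0+100] if 0 else im[y0:y0+150,x0:x0+100],None,fx=k,fy=k,interpolation=cv2.INTER_CUBIC)
    for P,col in(((-3,78,187),(0,255,0)),((-3,-78,146),(0,255,0)),((-3,-78,187),(255,0,255)),((-3,78,146),(255,0,255)),((75,0,186),(255,255,0)),((123,0,192),(255,255,0)),((103,0,203),(0,255,255))):
        u=(proj(C[n],S(p,P))[0]-[x0,y0]+.5)*k;cv2.circle(im,tuple(int(v) for v in u),5,col,1)
    out.append(im)
cv2.imwrite("pics/ov.png",np.hstack(out))
E
```

```text
[ 0.5347075  -0.05440577 -0.14942396] [ 0.4  0.1 -0.  -0.  -0.2 -1.2 -0.7 -1.5]
ball [[ 0.63655977 -0.06973923  0.203     ]]
```

View pics/ov.png

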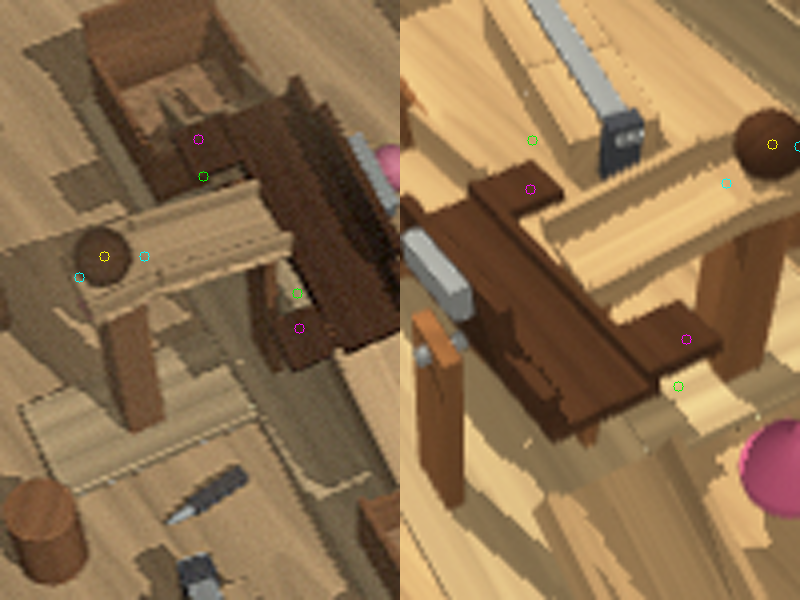

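The magenta marks (right tab up, left tab down) land on the tabs in both views, and the ball and track marks fit too. The gate is therefore negative (tipped left), so I press the right tab and the ball must go to the right tray. The close crop shows the dark brown ball on the perch. Next I compute the travel, with the fingers shut and the height raised first.

```bash
cat > d.py <<'E'
import sys
from h import *
p=np.load("p.npy");s=read_state();T=[float(a) for a in sys.argv[1:4]]
w=S(p,np.zeros(3))[0];d=s["eef_pos"]-w;c,n=np.cos(p[2]),np.sin(p[2])
print("t",s["t"],"sorter mm",(1000*np.array([c*d[0]+n*d[1],-n*d[0]+c*d[1],s["eef_pos"][2]])).round(1),"units",tool(p,T,s).round(2),"turn",round((s["ee_rot"][2]-p[2]-np.pi)/np.radians(60),3),"F",s["force"].round(1),"w",s["gripper_width"],"q",s["q"].round(2))
E
python3 -m inch '[[255,0,0,-1,-0.12],[255,0,0,-1,0],[255,0,0,-1,0],[255,0,0,-1,0],[255,0,0,0,0]]'; python3 d.py -3 -84 260
```

```text
t: 0.7
eef_pos: [0.1702, 0.6031, 0.3055]
ee_rot: [3.135, 0.002, 2.993]
force: [1.0, 1.0, 0.0]
gripper_width: 0.0548
finger_force: 0.0
t 0.7 sorter mm [-458.3  595.9  305.5] units [-22.75 -34.02   2.11] turn 0.0 F [1. 1. 0.] w 0.054796119248289546 q [ 1.12  0.45  1.33  0.    1.36 -0.3 ]
```

```bash
python3 -m inch '[[255,-0.67,-1,0,0],[255,-0.67,-1,0,0],[255,-0.67,-1,0,0],[255,-0.67,-1,0,0],[255,-0.67,-1,0,0]]' >/dev/null; python3 d.py -3 -84 260
python3 -m inch '[[255,-0.67,-1,0,0],[255,-0.67,-1,0,0],[255,-0.67,-1,0,0],[255,-0.67,-1,0,0],[255,-0.67,-1,0,0]]'>/dev/null; python3 d.py -3 -84 260
python3 -m inch '[[255,-0.67,-1,0,0],[255,-0.67,-1,0,0],[255,-0.67,-1,0,0],[255,-0.67,-1,0,0],[255,-0.67,-1,0,0]]'>/dev/null; python3 d.py -3 -84 260
```

```text
t 1.2 sorter mm [-391.6  492.8  301.1] units [-19.42 -28.84   2.1 ] turn 0.0 F [-0.7  0.1 -0.2] w 0.015221207393059072 q [ 0.94  0.32  1.55 -0.    1.27 -0.48]
t 1.7 sorter mm [-324.8  392.9  301.3] units [-16.08 -23.85   2.08] turn 0.0 F [ 0.  -0.  -0.6] w 0.0003561338311792228 q [ 0.71  0.22  1.7  -0.    1.22 -0.71]
t 2.2 sorter mm [-257.9  293.1  301.4] units [-12.74 -18.86   2.07] turn 0.0 F [ 1.  -0.3 -0.9] w 0.0005860810109046021 q [ 0.44  0.15  1.8  -0.    1.2  -0.98]
```

```bash
python3 -m inch '[[255,-0.67,-1,0,0],[255,-0.67,-1,0,0],[255,-0.67,-1,0,0],[255,-0.67,-1,0,0],[255,-0.67,-1,0,0]]' >/dev/null
python3 -m inch '[[255,-0.67,-1,0,0],[255,-0.67,-1,0,0],[255,-0.67,-1,0,0],[255,-0.67,-1,0,0],[255,-0.67,-1,0,0]]'>/dev/null; python3 d.py -3 -84 260
python3 -m inch '[[255,-0.67,-1,0,0],[255,-0.67,-1,0,0],[255,-0.67,-1,0,0],[255,-0.67,-1,0,0],[255,-0.67,-1,0,0]]'>/dev/null
python3 -m inch '[[255,-0.67,-1,0.5,0],[255,-0.67,-1,0.5,0],[255,-0.67,-0.9,0.5,0],[255,-0.7,-0.9,0.5,0],[255,0,0,0,0]]'>/dev/null; python3 d.py -3 -84 260
python3 - <<'E'
from h import *
C=[cv2.resize(capture(n)["frame"][y:y+150,x:x+100,::-1],None,fx=4,fy=4) for n,x,y in(("scene",170,90),("side",235,155))]
cv2.imwrite("pics/tab.png",np.hstack(C))
E
```

```text
t 3.2 sorter mm [-123.9   93.5  301.4] units [-6.05 -8.87  2.06] turn 0.0 F [-0.4  0.6  0.1] w 0.00012939270061549448 q [-0.13  0.16  1.78  0.    1.2  -1.55]
t 4.2 sorter mm [ -2.  -83.5 259.9] units [ 0.05 -0.03 -0.  ] turn -0.002 F [-1.2  0.3 -0.7] w 0.0006582635456765231 q [-0.46  0.37  1.6  -0.    1.17 -1.88]
```

View pics/tab.png

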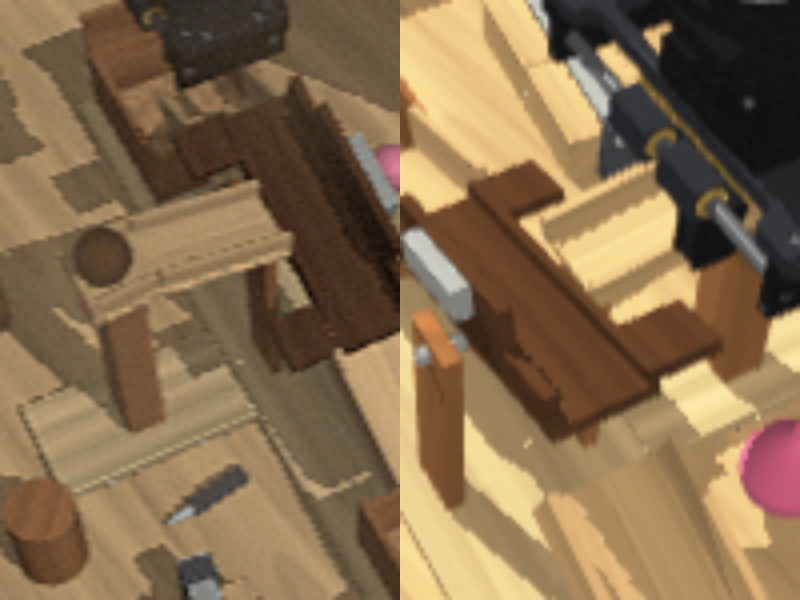

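The shut fingertips hang over the raised right tab (side crop, tip near (690,265), tab at (685,335)). Pressing down now.

```bash
python3 -m inch '[[255,0,0,1,0],[255,0,0,1,0],[255,0,0,1,0],[255,0,0,0.5,0],[255,0,0,0.4,0]]'; python3 -m inch '[[255,0,0,0.4,0],[255,0,0,0.4,0],[255,0,0,0.4,0],[255,0,0,0.4,0],[255,0,0,0,0]]';python3 d.py -3 -84 260
python3 -m inch '[[255,0,0,-1,0],[255,0,0,-1,0],[255,0,0,-1,0],[255,0,0,-1,0],[255,0,0,-1,0]]'>/dev/null
python3 -m inch '[[255,0,0,-1,0],[255,0,0,0,0]]'>/dev/null;python3 d.py 165 0 260
python3 - <<'E'
from h import *
C=[cv2.resize(capture(n)["frame"][y:y+150,x:x+100,::-1],None,fx=4,fy=4) for n,x,y in(("scene",170,90),("side",235,155))]
cv2.imwrite("pics/tab2.png",np.hstack(C))
E
```

```text
t: 4.8
eef_pos: [0.5198, -0.1339, 0.1842]
ee_rot: [3.141, -0.001, 2.993]
force: [0.7, 0.0, -0.1]
gripper_width: 0.0006
finger_force: 0.1
t: 5.3
eef_pos: [0.5195, -0.1344, 0.1514]
ee_rot: [3.141, -0.002, 2.992]
force: [0.0, 0.9, 1.3]
gripper_width: 0.0004
finger_force: 0.0
t 5.3 sorter mm [ -3.1 -81.4 151.4] units [ 0.01 -0.13 -5.43] turn 0.0 F [0.  0.9 1.3] w 0.0003711259473052569 q [-0.46  0.51  1.72  0.    0.91 -1.88]
t 6.0 sorter mm [ -0.4 -82.2 275.5] units [-8.27  4.11  0.82] turn 0.0 F [-0.4 -0.1  0.6] w 0.0007644907700881894 q [-0.46  0.35  1.59  0.    1.2  -1.88]
```

View pics/tab2.png

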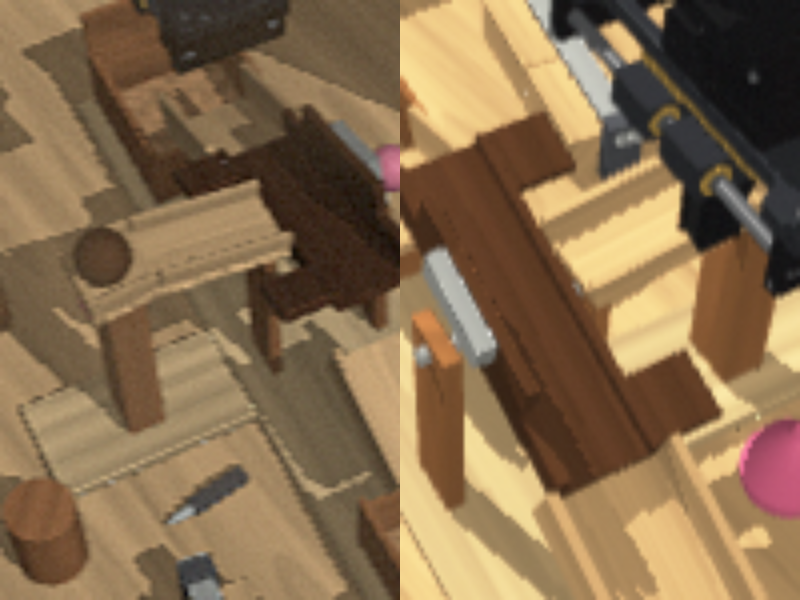

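The gate rocked over: the left tab is now up and the right tab down (side crop (680,395)). Next I move beyond the stop board.

```bash
python3 -m inch '[[255,-1,0,0,0],[255,-1,0,0,0],[255,-1,0.4,0,0],[255,-1,0.8,0,0],[255,-1,0.8,0,0]]'>/dev/null; python3 -m inch '[[255,-1,0.8,0,0],[255,-1,0.8,0,0],[255,-0.7,0.5,0.8,0],[255,0,0,1,0],[255,0,0,0,0]]'>/dev/null;python3 d.py 152 0 199
python3 - <<'E'
from h import *
C=[cv2.resize(capture(n)["frame"][y:y+150,x:x+100,::-1],None,fx=4,fy=4) for n,x,y in(("scene",150,90),("side",265,105))]
cv2.imwrite("pics/b1.png",np.hstack(C))
E
```

```text
t 7.1 sorter mm [148.8   1.3 230.9] units [-0.18 -0.06  1.59] turn 0.001 F [-0.7 -0.6 -0.5] w 0.00047246265055304784 q [-0.27  0.61  1.25 -0.    1.3  -1.69]
```

View pics/b1.png

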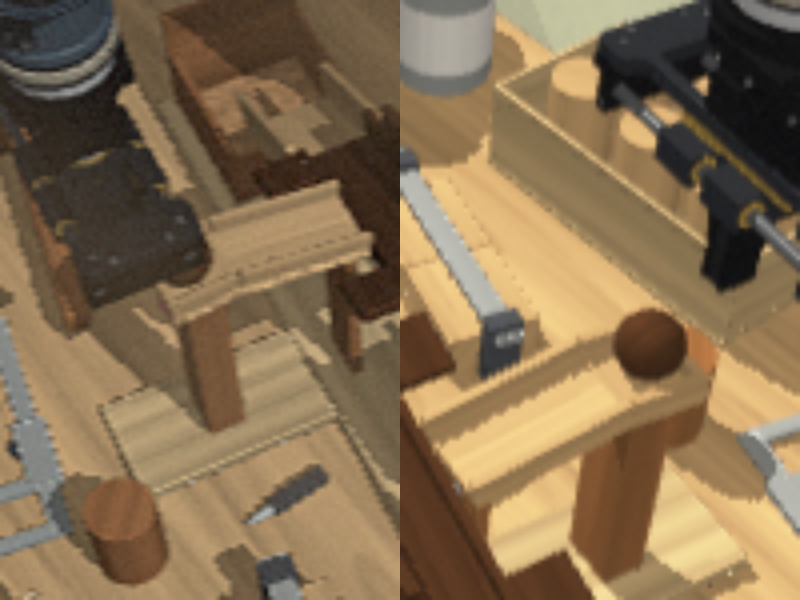

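The ball still rests on the perch (side crop (650,343)), and the fingertips are behind and above the stop board, in line with the track. Lower, then push gently.

```bash
python3 -m inch '[[255,0,0,0.8,0],[255,0,0,0.8,0],[255,0,0,0,0]]'>/dev/null;python3 d.py 100 0 199
python3 -m inch '[[255,0.35,0,0,0],[255,0.35,0,0,0],[255,0.35,0,0,0],[255,0.3,0,0,0],[255,0.3,0,0,0]]'>/dev/null;python3 d.py 100 0 199
python3 -m inch '[[255,0.3,0,0,0],[255,0.3,0,0,0],[255,0.3,0,0,0],[255,0,0,0,0]]'>/dev/null;python3 d.py 100 0 199
python3 - <<'E'
from h import *
C=[cv2.resize(capture(n)["frame"][y:y+150,x:x+100,::-1],None,fx=4,fy=4) for n,x,y in(("scene",170,80),("side",235,155))]
cv2.imwrite("pics/b2.png",np.hstack(C))
E
```

```text
t 7.5 sorter mm [1.502e+02 1.000e-01 2.031e+02] units [ 2.51 -0.01  0.22] turn -0.0 F [-0.6  0.3 -0.8] w 0.0005628756620710543 q [-0.27  0.64  1.28 -0.    1.23 -1.69]
t 8.0 sorter mm [118.3   0.4 205.3] units [ 0.92 -0.02  0.31] turn 0.0 F [ 0.5 -0.3  0.3] w 0.0004202332483683173 q [-0.28  0.59  1.37 -0.    1.18 -1.7 ]
t 8.4 sorter mm [ 99.4   0.6 204.3] units [-0.03 -0.03  0.27] turn 0.0 F [-0.3  0.1  0.3] w 0.0003347425873380365 q [-0.28  0.56  1.42 -0.    1.16 -1.7 ]
```

View pics/b2.png

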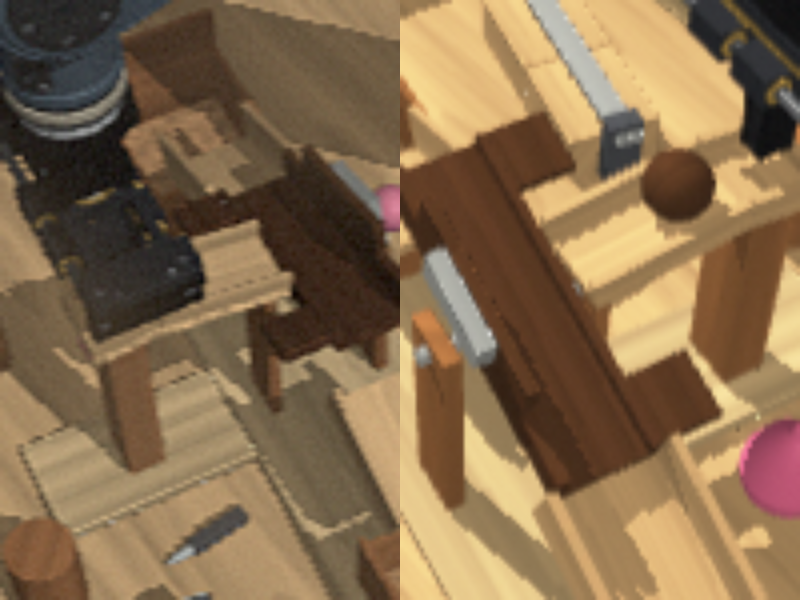

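The ball is past the crest and rolling (side crop (678,185)). I back the tool off and let the ball settle.

```bash
python3 -m inch '[[255,-0.5,0,-0.5,0],[255,-0.5,0,-1,0],[255,-0.5,0,-1,0],[255,0,0,-1,0],[255,0,0,-1,0]]'>/dev/null
python3 -m inch '[[255,0,0,-1,0],[255,0,0,0,0],[255,0,0,0,0],[255,0,0,0,0],[255,0,0,0,0]]'>/dev/null
python3 -m inch '[[255,0,0,0,0],[255,0,0,0,0],[255,0,0,0,0],[255,0,0,0,0],[255,0,0,0,0]]'>/dev/null
python3 -m inch '[[255,0,0,0,0],[255,0,0,0,0],[255,0,0,0,0],[255,0,0,0,0],[255,0,0,0,0]]'
python3 -m inch '[[255,0,0,0,0],[255,0,0,0,0],[255,0,0,0,0],[255,0,0,0,0],[255,0,0,0,0]]' >/dev/null
python3 - <<'E'
from h import *
cv2.imwrite("pics/end.png",cv2.resize(capture("side")["frame"][...,::-1],(800,600)))
E
```

```text
t: 10.5
eef_pos: [0.664, -0.0734, 0.3146]
ee_rot: [-3.142, 0.0, 2.992]
force: [0.3, -1.3, -0.2]
gripper_width: 0.0002
finger_force: 0.0
```

View pics/end.png

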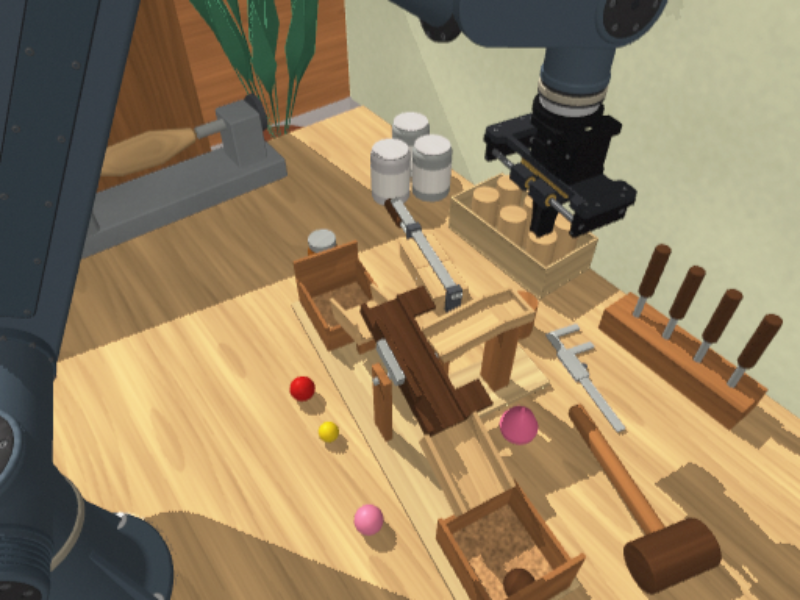

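The ball is in the right tray (520,582), the gate is still tipped right, and everything else is where it was.

```bash
python3 -m inch '[[255,0,0,0,0],[255,0,0,0,0],[255,0,0,0,0],[255,0,0,0,0],[255,0,0,0,0]]' >/dev/null; python3 -c "from station import *;print(sign_off())"
```

```text
the job is handed in; nothing more can be done
None
```

I pressed down the gate's raised right tab and it stayed tipped to the right; the ball, pushed off its perch, rolled into the right tray, nothing else appeared moved in the last picture, and the job is handed in at about 11.6 s of the 38 s allowed.

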